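# Lean the washed chopping board up to dry

## Task

Lift the washed wooden chopping board out of its wire rack and prop it up to dry, still on its short edge: gently set its lower edge in the steel drip tray, right up against the tray's front lip and centred along it, before you let go, and lean its upper part back against the tea box that stands behind the tray. It must stay there by itself, square to the tray; do not drop it, do not shove the box, and leave everything else as it is.

Things in the scene. Friction and masses are not known exactly. Their poses are not given: they have to be found in the camera images.
- board: wooden chopping board, slab 150 (own x) x 230 (own y) x 21 mm (own z), about 0.5 kg (varies). Origin: centre of the 150 x 230 face at own z = 0; the other face is at own z = +21 mm. At the start it stands on a short edge in the rack's middle slot, own y up, own z facing the robot side.
- board_foot_a (a point): middle of the board's lower short edge on the face own z = +21 mm (own coordinates 0, -115, 21 mm)
- board_foot_b (a point): middle of the board's lower short edge on the face own z = 0 (own coordinates 0, -115, 0 mm)
- board_rack: fixed rack: wooden base 130 x 170 x 18 mm with four steel wire hoops 108 mm long (own y), tops 92 mm above the cooker, at own x = -51, -17, 17, 51 mm; slots 26 mm wide. Origin: middle of the underside, own z up. The board stands on the base in the middle slot.
- drip_tray: fixed narrow steel tray, 54 mm (own x) x 224 mm (own y), floor 3 mm thick. Front lip (own -x, robot side) 4 mm thick, inner face at own x = -23 mm, top 23 mm above the cooker; end cheeks 10 mm high, 218 mm apart inside; back open, at own x = +27 mm. Origin: middle of the underside, own z up.
- tea_box: closed pine tea box, loose, about 0.9 kg, behind the tray. Origin: middle of its underside, z up, front to own -x. Front face at own x = -56 mm; lid spans own x -60 to +54, y -102 to +102, z 86 to 96 mm: the board rests on the lid's upper front edge. The gap between tray and box varies, and so does the lean (about 25 to 35 degrees from upright).
- tomato_tin: bystander: tin 76 mm across, 58 mm tall, origin at the middle of its underside
- salt_shaker: bystander: glass salt shaker 44 mm across, 90 mm tall, origin at the middle of its underside
- pepper_mill: bystander: wooden pepper mill 58 mm across, 160 mm tall, origin at the middle of its underside
- cheese: bystander: pale block of cheese 73 x 83 x 43 mm, origin at its underside

How it is judged (in metres and radians):
On the way, in this order (a step that is already met when the one before it is completed fails the run):
1. the board is lifted clear of the rack (height (world z) of board above 0.225 m and contact force between the fingers and board above 1 N), for 0.1 s.
2. still held, the board stands in the tray with its lower edge against the front lip, leaning towards the box (((x of board_foot_a in the frame of drip_tray between -0.0265 and -0.018 m and z of board_foot_b in the frame of drip_tray below 0.01 m) or (x of board_foot_b in the frame of drip_tray between -0.0265 and -0.018 m and z of board_foot_a in the frame of drip_tray below 0.01 m)) and contact force between board and drip_tray above 0.3 N and contact force between the fingers and board above 1 N and angle between board's own y axis and vertical above 0.26 rad), for 0.1 s.
At the end, for the whole second after the job is handed in: Board released, at rest, bearing on tray and box: lower short edge on the tray floor within 5 mm of the lip, lean 15 to 46 degrees from upright, parallel to the tray within 0.12 rad, its middle within 30 mm of the tray's; box upright within 12 mm of where it was (((x of board_foot_a in the frame of drip_tray between -0.0265 and -0.018 m and z of board_foot_b in the frame of drip_tray below 0.01 m) or (x of board_foot_b in the frame of drip_tray between -0.0265 and -0.018 m and z of board_foot_a in the frame of drip_tray below 0.01 m)) and angle between board's own y axis and vertical between 0.26 and 0.8 rad and angle between the x axis of board and the y axis of drip_tray, either way round below 0.12 rad and y of board in the frame of drip_tray between -0.03 and 0.03 m and contact force between board and tea_box above 0.3 N and contact force between board and drip_tray above 0.3 N and contact force between the fingers and board below 0.1 N and linear speed of board below 0.02 m/s and angular speed of board below 0.1 rad/s and distance of tea_box from where it was at the start of the episode below 0.012 m and angle between tea_box's own z axis and vertical below 0.1 rad); the robot touches nothing.
It fails at once if the tea box is shoved by more than 15 mm (distance of tea_box from where it was at the start of the episode above 0.015 m).
It fails at once if the board is dropped or let fall (moves faster than 0.5 m/s while not held) (contact force between the fingers and board below 0.1 N and linear speed of board above 0.5 m/s).
It fails at once if the board is rammed into the tray (over 45 N) (contact force between board and drip_tray above 45 N).
It fails at once if the board is rammed against the tea box (over 40 N) (contact force between board and tea_box above 40 N).
It fails at once if a bystander is moved by more than 20 mm (distance of any of tomato_tin, salt_shaker, pepper_mill, cheese from where it was at the start of the episode above 0.02 m).
It also fails if it takes over 45 s, if anything falls off the work surface, if the arm or the gripper's body presses on something with over 40 N, if the wrist force passes 120 N, or if a joint passes its speed limit or range.

## Robot

A 6-joint arm with a two-finger parallel gripper is mounted at the origin on a cart in front of the work surface, level with it; the furniture and walls round the work are solid. World frame = base frame: x ahead of the robot, y to its left, z up, the work surface at z = 0. Lengths are in m, angles in degrees, forces in N, time in s.
With the tool pointing down it reaches from about 0.325 to 0.9 m from the base axis. Payload 6.1 kg.
Tool frame: the origin (TCP) lies between the finger pads; the fingertips stand tip_extent ahead of it and the grasp point (between the pads) lies 6 mm ahead of it (tip_extent is the distance from the TCP to the fingertips, in m); z points along the fingers, y is the direction in which the jaws open and shut (so a half turn about z gives the same grasp; the last joint's range is limited). The gripper opens to 87 mm and grips with 3 to 60 N. Pads are 19 mm wide; open, the fingers measure 117 mm over their backs; the gripper's body (75 mm by 190 mm) begins 51 mm behind the grasp point.
Start: joints at [-76.667, 12.628, 87.462, -0, 79.91, -7.225], TCP at [0.219, -0.585, 0.248] pointing down, gripper open.
Joint ranges: [-170.65, 170.65], [-52.31, 119.04], [5.05, 147.46], [-71.25, 251.25], [11.57, 151.72], [-153.62, 153.62]. Speed limits (degrees/s): [147.25, 147.25, 172.46, 180, 180, 180].

## Interface

Orientations are given as a 3x3 rotation matrix whose columns are the frame's x, y, z axes.
In Python, from workcell import get_state, capture, close_job, tip_extent gives the robot as it stands.
- The arm moves only by the tool jog_arm, never from a script. Its argument "commands" is one flat list of numbers, 5 for each row, row after row: the finger opening in mm, from 0 to 87, then the shift along the world's x, y, z in mm, then the turn about the world's z in rad. In form: [jaw, dx, dy, dz, twist, jaw, dx, dy, dz, twist, ...]. A call has 1 to 5 rows; each row shifts and turns the pose as measured when the row begins; what a row does not reach is not made up. A row lasts 1/12 s, in which the tool goes at most 41.7 mm and 7.16 degrees, less where a joint would pass 70% of its speed; a pose out of reach is approached as far as the arm can. A call with a gripper value outside its range is refused whole. The fingers move at their own pace and stop on an object; "newtons" is the grip in N (left out, the last holds). Time passes only in rows, so rows that do not move let the fingers close. It gives the time, the measured TCP pose, the force and the opening at its end, in the units of the state.
- get_state(): the state, without advancing time (a new reading comes with each control period).
- capture(name): name is "side" or "top" or "wrist"; returns a dict with "image" (400x640x3 uint8, red, green, blue), "range_z" (400x640 float32, m along the optical axis (not along the pixel's ray), 0 where there is no reading), "vfov" (degrees; the focal length in pixels is half the picture's height over the tangent of half this angle, whatever the lens; pixels are square), "cx", "cy" (the principal point, pixels), "extrinsics" (4x4, takes a point from camera to world coordinates); the wrist camera has in their place "mount" (4x4, takes a point from camera to tool coordinates, whose origin is the TCP and whose axes are the flange's). Camera axes: x right, y up, looking along -z (the intrinsics and any distortion apply to the point x, -y, -z); pixel columns grow to the right and rows downward; lengths in m; the calibration is good to about 2 mm. A picture is of the moment at which its call begins: read the wrist's pose just before it.
- close_job(): hands the job in, once; it reports no verdict.
The state is a dict: "t": time; "qpos": joint angles; "qvel": joint speeds; "joint_torque": joint torques, N m; "ee_pos": TCP position; "orientation": TCP orientation; "ft_force": force on the tool from outside, world axes, zero at the start; "torque": the same for the moment, N m; "opening": finger opening in m.
Only numpy, scipy, OpenCV 4.12 (cv2) and the standard library are available. Lean on these libraries where they do the work, as an engineer would, in place of code of your own. Each camera call takes 0.05 s, during which the arm holds its last target. There are 200 camera calls.

## Working session

There is one attempt and no reset: what is moved stays moved. The work goes in short steps, Python scripts to look and compute and a tool call to move; the robot and the scene stay as the last step left them, time stands still between calls to the robot, and variables do not carry over. Pictures are saved under pics/ and viewed, about 8 in all and at most 12, crops included, and the job is handed in when it is done.

Besides the shell and the picture viewer there is one more tool, called after "Request:" by a JSON object that holds its "fn" and its "kwargs", one argument or row to a line. jog_arm: Moves the arm, as the interface text tells. Its arguments: {"type":"object","properties":{"commands":{"type":"array","items":{"type":"number"}},"newtons":{"type":"number"}},"required":["commands"]}

```bash
mkdir -p pics; ls
cat > h.py <<'E'
import numpy as np,cv2
from workcell import get_state,capture,close_job,tip_extent
def pts(c,T=None):
    im=c["image"];H,W=im.shape[:2];f=H/2/np.tan(np.radians(c["vfov"])/2)
    v,u=np.mgrid[:H,:W];z=c["range_z"]
    P=np.stack([(u-c["cx"])/f*z,-(v-c["cy"])/f*z,-z,np.ones_like(z)],-1)
    P=P@(c["extrinsics"] if T is None else T).T
    P=P[...,:3];P[z==0]=np.nan
    return P
def wristT(c,s):
    T=np.eye(4);T[:3,:3]=np.array(s["orientation"]).reshape(3,3);T[:3,3]=s["ee_pos"];return T@c["mount"]
E
python3 - <<'E'
from h import *
print(get_state(),tip_extent if not callable(tip_extent) else tip_extent())
for n in("top","side"):
    c=capture(n);print({k:v for k,v in c.items() if k not in("image","range_z")})
    cv2.imwrite(f"pics/{n}0.png",c["image"][...,::-1]);np.savez(f"{n}0.npz",P=pts(c),im=c["image"])
    P=pts(c);print(np.isnan(P[...,2]).mean(),np.nanpercentile(P[...,2],[1,50,99]))
E
```

```text
pics
{'t': 0.0, 'qpos': array([-7.66656925e+01,  1.26767059e+01,  8.75267722e+01,  5.47477437e-04,
        7.99093701e+01, -7.22564960e+00]), 'qvel': array([-0.07641243, -0.05703647, -0.01025979,  0.0640888 , -0.00450281,
       -0.06559998]), 'joint_torque': array([ 1.82321960e-04, -4.94596517e+01, -3.87388408e+01,  6.98413420e-02,
        5.66487259e-02, -1.39374379e-04]), 'ee_pos': array([ 0.21935044, -0.58462713,  0.24641207]), 'orientation': array([[ 9.36305850e-01,  3.51185359e-01, -4.45093246e-04],
       [ 3.51185547e-01, -9.36303920e-01,  1.91864372e-03],
       [ 2.57057032e-04, -1.95274765e-03, -9.99998060e-01]]), 'ft_force': array([ 0.00395434, -0.25007635,  0.73195449]), 'torque': array([-0.01548857,  0.00721127,  0.0032069 ]), 'opening': 0.08674496611350939} 0.025
{'vfov': 57.543255592592416, 'cx': 319.82379674385214, 'cy': 198.10017155244097, 'extrinsics': array([[-0.01402141,  0.99601641, -0.08806083,  0.4482199 ],
       [-0.9997748 , -0.01256211,  0.01710399,  0.01925872],
       [ 0.01592962,  0.08828082,  0.99596824,  0.9518986 ],
       [ 0.        ,  0.        ,  0.        ,  1.        ]])}
0.00398046875 [-9.27941374e-01 -3.92724448e-04  3.37404269e-01]
{'vfov': 55.060114702770136, 'cx': 318.56518799348794, 'cy': 207.54450501584387, 'extrinsics': array([[-0.99399516, -0.08418246,  0.06990669,  0.59445883],
       [ 0.10881519, -0.69314538,  0.71253683,  0.58536987],
       [-0.01152761,  0.71586506,  0.69814349,  0.69826748],
       [ 0.        ,  0.        ,  0.        ,  1.        ]])}
0.00403515625 [-0.92480539  0.04236044  0.53165813]
```

View pics/top0.png

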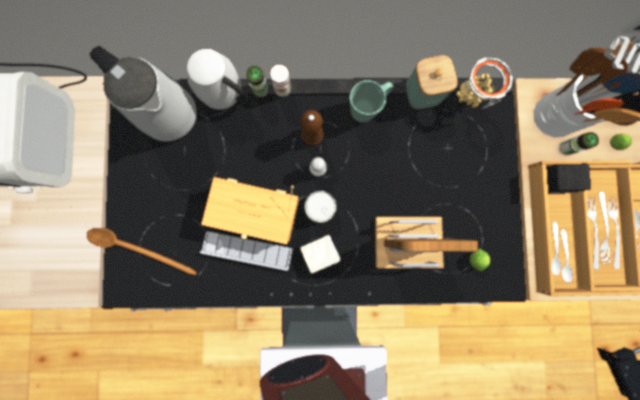

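View pics/side0.png

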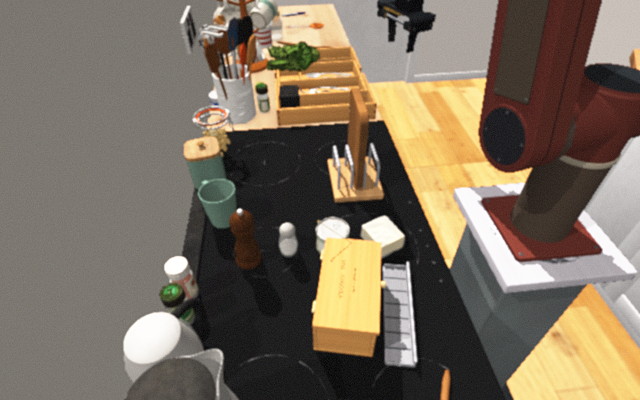

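Top view: the tray is at about (247,250), the tea box lid at (252,210), and the rack at (408,243) with the board running from (387,243) to (478,245). The cheese (320,254) and the tin (320,207) stand between rack and tray. The side view agrees.

```bash
cat > m.py <<'E'
from h import *
def rect(name,Q):
    r=cv2.minAreaRect(Q[:,:2].astype(np.float32)*1000);b=cv2.boxPoints(r)
    print(name,len(Q),"c",np.round(r[0],1),"size",np.round(r[1],1),"ang",round(r[2],2),"z med",np.round(np.median(Q[:,2])*1000,1));print(np.round(b).tolist())
def comp(m):
    n,l,s,_=cv2.connectedComponentsWithStats(m.astype(np.uint8));return l==1+np.argmax(s[1:,4])
for n in("top","side"):
    d=np.load(n+"0.npz");P=d["P"];X,Y,Z=np.moveaxis(P,-1,0)
    inb=lambda a,b,c,e:(X>a)&(X<b)&(Y>c)&(Y<e)
    print("==",n)
    print("counter",np.round(1000*np.nanmedian(Z[inb(.3,.6,-.05,.2)&(abs(Z)<.02)]),1))
    rect("lid",P[comp(inb(.3,.6,-.02,.35)&(Z>.085)&(Z<.105))])
    rect("boardtop",P[comp(inb(.2,.6,-.5,-.05)&(Z>.238)&(Z<.265))])
    rect("board",P[comp(inb(.2,.6,-.5,-.05)&(Z>.13)&(Z<.265))])
    rect("rackbase",P[comp(inb(.2,.6,-.5,-.05)&(Z>.010)&(Z<.026))])
    rect("cheese",P[comp(inb(.25,.42,-.1,.06)&(Z>.03)&(Z<.055))])
    rect("traylow",P[comp(inb(.25,.42,.04,.35)&(Z>-.003)&(Z<.03)&(d["im"].min(-1)>70))])
    rect("traylip",P[comp(inb(.25,.42,.04,.35)&(Z>.016)&(Z<.03)&(d["im"].min(-1)>60))])
E
python3 m.py
```

```text
== top
counter -0.7
lid 4235 c [495.2 171.5] size [204.7 128.6] ang 76.33 z med 94.7
[[409.0, 87.0], [533.0, 57.0], [582.0, 256.0], [457.0, 286.0]]
boardtop 778 c [ 414.6 -227.6] size [140.5  19.5] ang 89.19 z med 246.5
[[404.0, -298.0], [423.0, -298.0], [425.0, -158.0], [406.0, -157.0]]
board 990 c [ 414.7 -225.8] size [147.1  20.3] ang 89.43 z med 246.0
[[404.0, -299.0], [424.0, -299.0], [426.0, -152.0], [405.0, -152.0]]
rackbase 2101 c [ 412.8 -223.3] size [170.  127.8] ang 89.21 z med 16.9
[[348.0, -307.0], [476.0, -309.0], [478.0, -139.0], [350.0, -137.0]]
cheese 827 c [388.5   6.4] size [68.6 79.9] ang 21.3 z med 39.6
[[342.0, 31.0], [371.0, -43.0], [435.0, -18.0], [406.0, 56.0]]
traylow 1779 c [399.3 195.7] size [236.1  63.6] ang 78.06 z med 2.3
[[344.0, 87.0], [406.0, 74.0], [455.0, 305.0], [393.0, 318.0]]
traylip 180 c [374.8 198.8] size [221.2   5.2] ang 77.91 z med 22.0
[[349.0, 91.0], [354.0, 90.0], [400.0, 306.0], [395.0, 308.0]]
== side
counter 1.1
lid 5768 c [495.4 171.5] size [206.3 128.6] ang 76.43 z med 96.4
[[409.0, 86.0], [534.0, 56.0], [582.0, 257.0], [457.0, 287.0]]
boardtop 298 c [ 415.3 -221.3] size [130.4  20.5] ang 89.61 z med 247.9
[[405.0, -286.0], [425.0, -287.0], [426.0, -156.0], [406.0, -156.0]]
board 1065 c [ 415.7 -225.6] size [151.5  21.3] ang 89.48 z med 208.4
[[404.0, -301.0], [426.0, -301.0], [427.0, -150.0], [406.0, -150.0]]
rackbase 1266 c [ 415. -223.] size [173.3 130.6] ang 89.44 z med 18.3
[[349.0, -309.0], [479.0, -310.0], [481.0, -137.0], [351.0, -136.0]]
cheese 738 c [389.7   6.9] size [68.4 80.6] ang 23.24 z med 41.0
[[342.0, 30.0], [374.0, -44.0], [437.0, -17.0], [405.0, 57.0]]
traylow 2473 c [395.1 184.2] size [244.3  62.6] ang 77.88 z med 4.0
[[339.0, 71.0], [400.0, 58.0], [451.0, 297.0], [390.0, 310.0]]
traylip 290 c [375.4 199.1] size [222.6   5.2] ang 77.92 z med 23.4
[[350.0, 91.0], [355.0, 90.0], [401.0, 307.0], [396.0, 308.0]]
```

Request:
{"fn": "jog_arm", "kwargs": {
  "commands": [87,15,30,20,0.12,87,18,34,10,0.12,87,18,34,10,0.12,87,18,34,10,0.12,87,18,34,10,0.12]
}}

```text
t: 0.52
ee_pos: [0.3024, -0.4155, 0.2987]
orientation: [[0.565, 0.825, -0.011], [0.825, -0.564, 0.011], [0.002, -0.015, -1.0]]
ft_force: [1.1, 0.7, 1.1]
opening: 0.0872
```

Run:
```python
from h import *
# box lid front edge in tray frame
o=np.array([399.5,193.7]);a=np.radians(-12.1);R=np.array([[np.cos(a),-np.sin(a)],[np.sin(a),np.cos(a)]])
for n in("top","side"):
    P=np.load(n+"0.npz")["P"].reshape(-1,3)*1000
    Q=(P[:,:2]-o)@R
    m=(P[:,2]>89)&(P[:,2]<103)&(Q[:,0]>20)&(Q[:,0]<170)&(abs(Q[:,1])<140)
    Q=Q[m];print(n)
    for y in range(-110,110,20):
        q=Q[abs(Q[:,1]-y)<10,0]
        if len(q)>5:print(y,np.round(np.percentile(q,[1,5,99]),1))
```

```text
top
-110 [ 44.6  51.9 152.4]
-90 [ 41.8  45.8 153.6]
-70 [ 42.4  47.1 155.3]
-50 [ 43.1  47.8 155.6]
-30 [ 43.6  48.  154.6]
-10 [ 37.7  46.3 155.5]
10 [ 38.9  47.2 155.9]
30 [ 45.7  50.1 156.6]
50 [ 46.2  50.8 159.2]
70 [ 46.6  51.4 158.1]
90 [ 47.   51.6 158.8]
side
-110 [ 44.9  52.6 153.9]
-90 [ 42.6  48.6 153.1]
-70 [ 42.9  46.8 157.6]
-50 [ 43.   47.1 156.2]
-30 [ 43.3  47.2 155.7]
-10 [ 38.7  47.3 155.7]
10 [ 36.2  45.5 156.6]
30 [ 45.8  51.1 157.1]
50 [ 46.   51.1 159.7]
70 [ 46.3  51.3 159.8]
90 [ 47.4  51.6 158.4]
```

Request:
{"fn": "jog_arm", "kwargs": {
  "commands": [87,19,32,10,0.12,87,19,32,10,0.12,87,19,32,0,0.12,87,19,32,0,0.12,87,19,32,0,0.12]
}}

```text
t: 0.93
ee_pos: [0.3998, -0.2468, 0.321]
orientation: [[-0.026, 1.0, -0.013], [1.0, 0.026, 0.001], [0.001, -0.013, -1.0]]
ft_force: [0.1, -1.5, 0.4]
opening: 0.0868
```

Request:
{"fn": "jog_arm", "kwargs": {
  "commands": [87,15,28,0,0.06,87,0,0,0,0,87,0,0,0,0]
}}

```text
t: 1.18
ee_pos: [0.4177, -0.2104, 0.3207]
orientation: [[-0.104, 0.995, -0.012], [0.995, 0.104, 0.002], [0.003, -0.012, -1.0]]
ft_force: [-0.3, -1.2, -0.8]
opening: 0.0869
```

Request:
{"fn": "jog_arm", "kwargs": {
  "commands": [87,-3,-15,0,-0.11,87,0,0,0,0,87,0,0,0,0]
}}

```text
t: 1.43
ee_pos: [0.414, -0.2259, 0.3199]
orientation: [[0.009, 1.0, -0.013], [1.0, -0.009, 0.004], [0.004, -0.013, -1.0]]
ft_force: [-0.0, 0.5, -0.8]
opening: 0.0868
```

Run:
```python
from h import *
s=get_state();c=capture("wrist");P=pts(c,wristT(c,s))*1000
print(np.round(s["ee_pos"]*1000,1),np.round(s["orientation"],3).tolist())
m=(P[...,2]>235)&(P[...,2]<262)
Q=P[m]; r=cv2.minAreaRect(Q[:,:2].astype(np.float32));print(len(Q),r,np.median(Q[:,2]))
cv2.imwrite("pics/w1.png",c["image"][...,::-1])
```

```text
[ 414.  -225.9  319.9] [[0.009, 1.0, -0.013], [1.0, -0.009, 0.004], [0.004, -0.013, -1.0]]
4875 ((416.8379821777344, -227.75491333007812), (143.5691680908203, 20.447053909301758), 89.37899017333984) 248.2648274544787
```

View pics/w1.png

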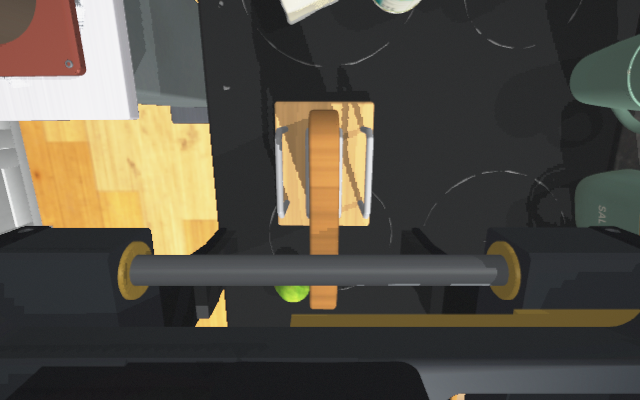

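The wrist view shows the board (column 324) midway between the fingers (215 and 425), with nothing beneath them. I'll go down and grip.

Request:
{"fn": "jog_arm", "kwargs": {
  "commands": [87,2,-1,-30,0,87,0,0,-30,0,87,0,0,-20,0,87,0,0,0,0,87,0,0,0,0]
}}

```text
t: 1.9
ee_pos: [0.4147, -0.23, 0.2388]
orientation: [[0.01, 1.0, -0.011], [1.0, -0.01, 0.002], [0.002, -0.011, -1.0]]
ft_force: [0.7, -0.3, 0.1]
opening: 0.0871
```

Request:
{"fn": "jog_arm", "kwargs": {
  "commands": [30,1,2,-5,0,30,0,0,0,0,30,0,0,0,0,30,0,0,0,0,30,0,0,0,0],
  "newtons": 25
}}

```text
t: 2.32
ee_pos: [0.4173, -0.2297, 0.2383]
orientation: [[0.01, 1.0, -0.006], [1.0, -0.01, -0.002], [-0.002, -0.006, -1.0]]
ft_force: [0.3, 0.1, 0.7]
opening: 0.0615
```

Request:
{"fn": "jog_arm", "kwargs": {
  "commands": [0,0,0,0,0,0,0,0,0,0,0,0,0,0,0,0,0,0,0,0,0,0,0,0,0],
  "newtons": 25
}}

```text
t: 2.73
ee_pos: [0.4183, -0.2303, 0.2405]
orientation: [[0.009, 1.0, -0.003], [1.0, -0.009, -0.004], [-0.004, -0.003, -1.0]]
ft_force: [-0.2, 0.2, -0.1]
opening: 0.0281
```

Request:
{"fn": "jog_arm", "kwargs": {
  "commands": [0,0,0,10,0,0,0,0,20,0,0,0,0,25,0,0,0,0,25,0,0,0,0,20,0]
}}

```text
t: 3.15
ee_pos: [0.4147, -0.2264, 0.336]
orientation: [[0.009, 1.0, -0.015], [1.0, -0.009, 0.008], [0.008, -0.015, -1.0]]
ft_force: [2.0, -1.1, -5.2]
opening: 0.0206
```

Request:
{"fn": "jog_arm", "kwargs": {
  "commands": [0,0,0,15,0,0,0,0,0,0,0,0,0,0,0]
}}

```text
t: 3.4
ee_pos: [0.4152, -0.2268, 0.3558]
orientation: [[0.009, 1.0, -0.012], [1.0, -0.009, 0.006], [0.006, -0.012, -1.0]]
ft_force: [-0.4, 0.0, -5.5]
opening: 0.0203
```

Run:
```python
from h import *
s=get_state();c=capture("side");P=pts(c)*1000
e=s["ee_pos"]*1000;print(np.round(e,1),np.round(s["orientation"],3).tolist(),s["ft_force"],s["torque"],s["opening"])
im=c["image"].astype(int)
m=(abs(P[...,0]-e[0])<40)&(abs(P[...,1]-e[1])<110)&(P[...,2]>100)&(P[...,2]<e[2]+20)&(im[...,0]>im[...,2]+40)
Q=P[m];print(len(Q),np.round(np.percentile(Q,[0.5,50,99.5],axis=0),1))
cv2.imwrite("pics/s1.png",c["image"][:260,200:520,::-1])
```

```text
[ 415.2 -226.8  355.8] [[0.009, 1.0, -0.012], [1.0, -0.009, 0.006], [0.006, -0.012, -1.0]] [-0.38830224  0.0097721  -5.46641259] [-0.07363593 -0.04099456  0.04042722] 0.020318020908590063
1848 [[ 404.5 -296.1  129.8]
 [ 422.1 -173.2  264.4]
 [ 433.5 -147.4  361.9]]
```

View pics/s1.png

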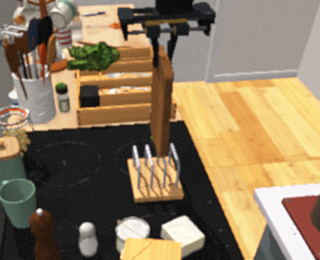

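Request:
{"fn": "jog_arm", "kwargs": {
  "commands": [0,-1,20,0,0,0,-2,32,0,-0.02,0,-2,35,0,-0.02,0,-2,35,0,-0.02,0,-2,35,0,-0.02]
}}

```text
t: 3.87
ee_pos: [0.4023, -0.0698, 0.3461]
orientation: [[0.104, 0.994, -0.024], [0.995, -0.103, 0.011], [0.008, -0.025, -1.0]]
ft_force: [0.7, 1.3, -4.2]
opening: 0.0205
```

Request:
{"fn": "jog_arm", "kwargs": {
  "commands": [0,-3,35,0,-0.02,0,-3,35,0,-0.02,0,-3,35,0,-0.02,0,-3,35,0,-0.02,0,-3,30,0,-0.02]
}}

```text
t: 4.28
ee_pos: [0.3809, 0.1086, 0.3367]
orientation: [[0.21, 0.977, -0.036], [0.978, -0.21, 0.016], [0.008, -0.038, -0.999]]
ft_force: [1.1, -0.3, -5.6]
opening: 0.021
```

Request:
{"fn": "jog_arm", "kwargs": {
  "commands": [0,4,30,4,0,0,4,25,4,0,0,3,15,3,0,0,0,0,0,0,0,0,0,0,0]
}}

```text
t: 4.7
ee_pos: [0.3855, 0.1878, 0.3387]
orientation: [[0.202, 0.978, -0.051], [0.979, -0.202, 0.015], [0.004, -0.053, -0.999]]
ft_force: [-0.2, 0.3, -4.9]
opening: 0.0206
```

```bash
cat > b.py <<'E'
from h import *
import sys
s=get_state();e=s["ee_pos"]*1000;Ro=s["orientation"]
print("tcp",np.round(e,1),"yaw",round(np.degrees(np.arctan2(Ro[1,1],Ro[0,1])),2),"z",np.round(Ro[:,2],3),"ft",np.round(s["ft_force"],1),"op",round(s["opening"]*1000,1))
o=np.array([399.5,193.7]);a=np.radians(-12.1);R=np.array([[np.cos(a),-np.sin(a)],[np.sin(a),np.cos(a)]])
print("tcp in tray",np.round((e[:2]-o)@R,1))
for n in("side","top"):
    c=capture(n);P=pts(c)*1000;im=c["image"].astype(int)
    Q=P.copy();Q[...,:2]=(P[...,:2]-o)@R
    wood=(im[...,0]>im[...,2]+35)
    k=wood&(Q[...,0]>-80)&(Q[...,0]<150)&(abs(Q[...,1])<120)&(Q[...,2]>99)&(Q[...,2]<e[2]+30)
    if len(sys.argv)>1: cv2.imwrite(f"pics/{sys.argv[1]}_{n}.png",c["image"][...,::-1])
    q=Q[k];print(n,len(q),np.round(np.percentile(q,[1,50,99],axis=0),1).tolist())
    for z0 in range(100,int(e[2])+20,20):
        qq=q[(q[:,2]>z0)&(q[:,2]<z0+20)]
        if len(qq)>15:print(z0+10,"x",np.round(np.percentile(qq[:,0],[2,50,98]),1),"y",np.round(np.percentile(qq[:,1],[1,99]),1))
E
python3 b.py h1
```

```text
tcp [385.5 187.8 338.7] yaw -11.64 z [-0.051  0.015 -0.999] ft [-0.2  0.3 -4.9] op 20.6
tcp in tray [-12.4  -8.7]
side 3757 [[-32.9, -75.9, 110.5], [-12.5, 40.1, 264.3], [12.6, 68.2, 353.0]]
110 x [-16.6 -15.5 117.8] y [-93.3  64.7]
130 x [-33.5 -15.2 -13.8] y [-75.3  68.1]
150 x [-32.8 -14.1 -12.7] y [-75.6  68.2]
170 x [-31.8 -12.9 -11.6] y [-75.7  68.3]
190 x [-30.4 -12.  -10.5] y [-75.4  68.5]
210 x [-29.2 -10.9  -9.4] y [-75.4  68.2]
230 x [-28.1  -9.7  -8.2] y [-75.   68.2]
250 x [-27.2  -8.6  -7.3] y [-77.   68.3]
270 x [-26.7  -7.6  -6.4] y [-75.1  68.1]
290 x [-25.6  -7.3  -5.4] y [-75.4  68.2]
310 x [-25.5  -7.    4.2] y [-15.   68.1]
330 x [-24.6 -13.8  -4.1] y [-47.   65.9]
350 x [-35.4 -23.6  11.9] y [-19.5   2.9]
top 804 [[-26.9, -92.8, 117.7], [-11.4, -58.1, 324.6], [127.5, -10.7, 336.8]]
130 x [-28.6 -14.5 148.1] y [-93.7   0.6]
150 x [-28.3 -13.9 -13.2] y [-81.7  -8.3]
170 x [-27.7 -12.6 -11.8] y [-82.   -5.9]
190 x [-27.9 -11.4 -10.6] y [-82.  -13.4]
210 x [-26.9 -10.3  -9.5] y [-82.1 -11.4]
230 x [-25.3  -9.2  -8.5] y [-82.2 -17.3]
250 x [-22.6  -8.2  -7.5] y [-82.4 -22.3]
270 x [-22.8  -7.   -6.2] y [-82.5 -28.2]
290 x [-22.3  -6.1  -5.2] y [-82.6 -29.3]
310 x [-22.2  -5.1  -4.2] y [-82.8 -31.1]
330 x [-22.8 -13.1  -3.9] y [-80.8 -16.8]
```

View pics/h1_side.png

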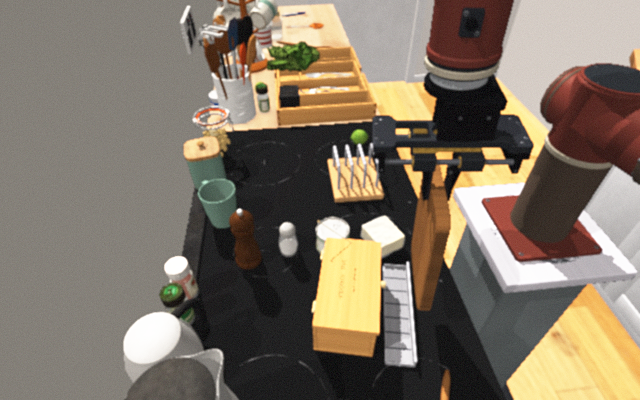

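Side view: the board hangs upright in the gripper at (430,230), clear of the tray at (400,315), leaning about 3°. Its foot is in front of the lip, so it must go about 16 mm towards the box and 7 mm sideways.

Request:
{"fn": "jog_arm", "kwargs": {
  "commands": [0,9,2,0,0,0,8,2,0,0,0,0,0,-15,0,0,0,0,-25,0,0,0,0,-15,0]
}}

```text
t: 5.22
ee_pos: [0.4089, 0.1877, 0.2855]
orientation: [[0.211, 0.977, -0.041], [0.977, -0.21, 0.016], [0.007, -0.044, -0.999]]
ft_force: [0.1, 0.4, -5.9]
opening: 0.0207
```

Request:
{"fn": "jog_arm", "kwargs": {
  "commands": [0,0,0,0,0,0,0,0,0,0]
}}

```text
t: 5.38
ee_pos: [0.4088, 0.1858, 0.2819]
orientation: [[0.214, 0.976, -0.047], [0.977, -0.214, 0.014], [0.004, -0.049, -0.999]]
ft_force: [0.2, 0.0, -4.3]
opening: 0.0208
```

```bash
python3 b.py
```

```text
tcp [408.8 185.8 281.9] yaw -12.35 z [-0.047  0.014 -0.999] ft [ 0.2  0.  -4.3] op 20.8
tcp in tray [10.7 -5.8]
side 2451 [[-8.1, -68.4, 99.4], [11.3, 48.9, 231.5], [88.6, 71.5, 289.1]]
110 x [ -6.9  10.6 113.9] y [-92.5  71.6]
130 x [-6.6 11.7 13. ] y [-71.9  71.3]
150 x [-5.5 12.7 14. ] y [-70.7  71.3]
170 x [-4.3 13.8 14.9] y [-72.   71.6]
190 x [-3.5 14.7 15.9] y [-52.4  71.6]
210 x [-2.8 15.4 16.9] y [-40.7  71.2]
230 x [-1.6 14.5 17.8] y [-17.   71.2]
250 x [-0.6 14.9 18.7] y [-2.7 71.2]
270 x [-0.9 11.3 19.4] y [-66.2  69.9]
290 x [-10.2   6.8  18. ] y [-57.6  53.3]
top 553 [[-1.6, -93.2, 99.6], [11.0, -56.2, 275.0], [136.8, -14.1, 280.7]]
110 x [1.000e-01 1.060e+01 1.266e+02] y [-93.5 -10.2]
130 x [ -0.6  11.7 148.2] y [-93.6 -13. ]
150 x [-1.6 12.5 13.3] y [-79.4 -10.7]
170 x [-1.1 13.3 14.2] y [-79.4 -21.1]
190 x [ 0.7 14.5 15.2] y [-79.5 -20.8]
210 x [ 0.5 15.1 16.4] y [-79.4 -22.2]
230 x [-1.5 16.1 17.2] y [-79.6 -28.9]
250 x [-0.9 16.3 18.3] y [-79.7 -27.9]
270 x [-0.8  9.5 18.7] y [-78.4 -14.7]
290 x [ 0.   6.2 18. ] y [-62.1 -15.7]
```

Request:
{"fn": "jog_arm", "kwargs": {
  "commands": [0,-5,5,-8,0,0,0,0,-15,0,0,0,0,-12,0,0,0,0,-6,0,0,0,0,0,0]
}}

```text
t: 5.9
ee_pos: [0.4057, 0.1925, 0.2438]
orientation: [[0.215, 0.976, -0.037], [0.977, -0.214, 0.018], [0.009, -0.04, -0.999]]
ft_force: [0.6, -0.4, -4.7]
opening: 0.0207
```

```bash
python3 b.py
```

```text
tcp [405.7 192.5 243.8] yaw -12.39 z [-0.037  0.018 -0.999] ft [ 0.6 -0.4 -4.7] op 20.7
tcp in tray [6.3 0.2]
side 1993 [[-7.8, -64.7, 99.4], [8.3, 52.2, 207.9], [103.5, 77.7, 243.8]]
110 x [ -9.    9.3 115.6] y [-94.2  78.1]
130 x [-8.  10.2 11.2] y [-65.2  78. ]
150 x [-6.9 11.  12.1] y [-56.6  77.7]
170 x [-6.3 11.6 13. ] y [-33.5  77.3]
190 x [-5.8 12.  13.8] y [-12.6  77.5]
210 x [-4.6 11.  14.5] y [ 6.3 77.4]
230 x [-5.1  8.6 23.5] y [-9.5 76.6]
250 x [-4.4  4.5 14.7] y [-50.7  63.2]
top 473 [[-4.9, -93.3, 99.1], [7.6, -50.2, 237.3], [135.9, -9.4, 243.0]]
110 x [ -3.1   9.6 126.5] y [-93.4  -7.7]
130 x [ -3.7  10.3 148. ] y [-93.5 -14.4]
150 x [-3.7 10.7 11.6] y [-72.8 -13.4]
170 x [-1.5 11.6 12.5] y [-73.  -22.4]
190 x [-2.6 12.2 13.4] y [-73.1 -20.3]
210 x [-4.6 12.9 13.9] y [-73.3 -28.3]
230 x [-4.9  6.9 14.5] y [-72.9  -9.5]
250 x [-4.5  4.2 13.4] y [-58.6  -9.4]
```

Request:
{"fn": "jog_arm", "kwargs": {
  "commands": [0,-4,0,-6,0,0,0,0,-4,0,0,0,0,-2,0,0,0,0,-2,0,0,0,0,0,0]
}}

```text
t: 6.42
ee_pos: [0.4047, 0.1947, 0.2362]
orientation: [[0.215, 0.976, -0.027], [0.977, -0.214, 0.023], [0.017, -0.031, -0.999]]
ft_force: [-0.5, -0.8, -4.7]
opening: 0.0208
```

Request:
{"fn": "jog_arm", "kwargs": {
  "commands": [0,-3,-1,-4,0,0,-2,-1,-3,0,0,0,0,-3,0,0,0,0,-2,0,0,0,0,0,0]
}}

```text
t: 6.83
ee_pos: [0.4054, 0.1969, 0.236]
orientation: [[0.214, 0.977, -0.008], [0.976, -0.213, 0.034], [0.032, -0.015, -0.999]]
ft_force: [-0.7, 0.3, -4.7]
opening: 0.0209
```

Request:
{"fn": "jog_arm", "kwargs": {
  "commands": [0,-5,-4,-10,0,0,0,0,0,0]
}}

```text
t: 7.0
ee_pos: [0.4059, 0.1965, 0.2341]
orientation: [[0.213, 0.977, 0.009], [0.976, -0.213, 0.044], [0.045, -0.001, -0.999]]
ft_force: [-1.6, -0.6, -5.3]
opening: 0.0206
```

```bash
python3 b.py
```

```text
tcp [405.9 196.5 234.1] yaw -12.32 z [ 0.009  0.044 -0.999] ft [-1.6 -0.6 -5.3] op 20.6
tcp in tray [5.6 4.1]
side 2059 [[-5.1, -59.5, 99.2], [10.4, 56.1, 200.3], [101.4, 84.4, 237.4]]
110 x [ -3.6  13.6 110.6] y [-93.8  84.6]
130 x [-3.7 13.7 14.4] y [-63.   84.6]
150 x [-4.5 13.9 14.5] y [-54.9  84.5]
170 x [-4.4 14.  14.7] y [-16.1  84.3]
190 x [-4.  13.9 14.8] y [-1.4 84.4]
210 x [-5.  12.9 23.2] y [ 9.  84.3]
230 x [-4.7  4.9 14.9] y [-44.   82.1]
top 450 [[-5.0, -93.3, 99.3], [9.5, -46.2, 226.2], [141.7, -5.8, 236.7]]
110 x [  2.8  14.2 126.2] y [-93.6  -4.4]
130 x [  1.7  14.1 147.8] y [-93.6 -11.4]
150 x [ 0.7 14.1 14.8] y [-65.9 -12. ]
170 x [ 0.4 14.1 14.8] y [-65.8 -17.4]
190 x [ 0.1 14.3 14.9] y [-65.9 -20.4]
210 x [-3.1 13.  14.9] y [-66.3 -23.7]
230 x [-4.8  5.2 14.7] y [-63.5 -10.3]
```

Run:
```python
from h import *
s=get_state();print(s["qpos"],s["qvel"],s["joint_torque"],s["torque"],s["ft_force"])
```

```text
[ 14.12538193 -12.65808182 114.30710466   2.29900632  77.33353003
  25.97382009] [-0.13593265  1.14272435  1.73015337 -0.82132077  0.75015205 -0.01248736] [ 4.67362767e-01 -3.02970994e+01 -4.12493134e+01  7.39190038e-01
 -1.17539666e-01 -1.00153571e-02] [-0.10671539  0.04083013 -0.00455326] [-1.10191236 -0.26411252 -5.0815343 ]
```

Request:
{"fn": "jog_arm", "kwargs": {
  "commands": [0,0,0,0,0,0,0,0,0,0,0,0,0,0,0]
}}

```text
t: 7.35
ee_pos: [0.4049, 0.1951, 0.2319]
orientation: [[0.214, 0.977, 0.005], [0.976, -0.214, 0.04], [0.04, -0.004, -0.999]]
ft_force: [-0.2, 0.3, 4.4]
opening: 0.021
```

Request:
{"fn": "jog_arm", "kwargs": {
  "commands": [0,0,0,7,0,0,-9,-3,0,0,0,-8,-3,0,0,0,0,0,0,0,0,0,0,0,0]
}}

```text
t: 7.77
ee_pos: [0.3862, 0.188, 0.2375]
orientation: [[0.214, 0.977, 0.005], [0.976, -0.214, 0.039], [0.039, -0.004, -0.999]]
ft_force: [1.9, 1.3, -5.2]
opening: 0.021
```

```bash
python3 b.py
```

```text
tcp [386.2 188.  237.5] yaw -12.34 z [ 0.005  0.039 -0.999] ft [ 1.9  1.3 -5.2] op 21.0
tcp in tray [-11.8  -8.4]
side 2307 [[-27.5, -72.3, 99.3], [-5.3, 40.1, 194.1], [93.3, 72.1, 247.3]]
110 x [-20.7  -2.7 113.5] y [-93.   72.5]
130 x [-21.   -2.6  -2. ] y [-73.7  72.2]
150 x [-21.   -2.8  -2. ] y [-71.9  72.1]
170 x [-21.1  -2.9  -2.1] y [-73.6  72.2]
190 x [-21.4  -3.2  -2.2] y [-67.4  71.8]
210 x [-22.   -3.4   6.2] y [-9.1 71.6]
230 x [-22.8 -12.4  -2.7] y [-55.9  70. ]
250 x [-35.4 -13.7   4. ] y [-30.9  53.6]
top 495 [[-22.5, -93.1, 100.5], [-6.9, -58.9, 224.7], [134.3, -22.2, 239.2]]
110 x [-20.3  -2.8 125.8] y [-93.6  51.2]
130 x [-18.4  -2.9 147.3] y [-93.5 -25.2]
150 x [-19.3  -3.1  -2.5] y [-78.4 -28.6]
170 x [-18.3  -3.2  -2.7] y [-78.5 -30.7]
190 x [-21.7  -3.3  -2.7] y [-78.7 -34.1]
210 x [-20.4  -3.5  -3. ] y [-78.8 -36.8]
230 x [-22.4 -12.3  -3.2] y [-77.3 -23.5]
```

Request:
{"fn": "jog_arm", "kwargs": {
  "commands": [0,0,0,-6,0,0,0,0,0,0]
}}

```text
t: 8.03
ee_pos: [0.3868, 0.1882, 0.232]
orientation: [[0.214, 0.977, 0.005], [0.976, -0.214, 0.039], [0.04, -0.003, -0.999]]
ft_force: [1.4, -0.7, -6.2]
opening: 0.0208
```

Request:
{"fn": "jog_arm", "kwargs": {
  "commands": [0,0,0,0,0,0,0,0,0,0,0,0,0,0,0],
  "newtons": 6
}}

```text
t: 8.28
ee_pos: [0.3867, 0.1883, 0.2317]
orientation: [[0.214, 0.977, 0.004], [0.976, -0.214, 0.039], [0.039, -0.004, -0.999]]
ft_force: [0.7, -0.1, -2.2]
opening: 0.021
```

```bash
python3 b.py
```

```text
tcp [386.7 188.3 231.7] yaw -12.35 z [ 0.004  0.039 -0.999] ft [ 0.7 -0.1 -2.2] op 21.0
tcp in tray [-11.4  -8. ]
side 2182 [[-24.2, -72.5, 99.3], [-5.1, 40.6, 192.1], [110.2, 72.3, 240.0]]
110 x [-20.7  -2.4 113.8] y [-92.9  72.5]
130 x [-20.5  -2.5  -1.8] y [-73.1  72.7]
150 x [-20.8  -2.5  -1.9] y [-70.5  72.7]
170 x [-20.5  -2.7  -1.9] y [-73.3  72.2]
190 x [-21.5  -2.8  -2. ] y [-13.4  72.4]
210 x [-22.3  -3.8   6.8] y [-13.8  72.3]
230 x [-22.1 -12.3  -2.4] y [-56.2  69.1]
250 x [-36.6 -32.7  -1. ] y [-17.4   3.6]
top 480 [[-22.6, -93.4, 99.4], [-7.0, -58.7, 220.1], [141.3, -22.3, 234.2]]
110 x [-20.1  -2.7 130.3] y [-93.5 -21.7]
130 x [-18.9  -2.8 147.5] y [-93.4 -25.6]
150 x [-19.5  -2.9  -2.3] y [-78.4 -28.8]
170 x [-17.3  -3.   -2.4] y [-78.4 -32.7]
190 x [-17.7  -3.   -2.5] y [-78.3 -33.9]
210 x [-22.5  -4.5  -2.6] y [-78.4 -37.7]
230 x [-22.5 -12.5  -3. ] y [-74.9 -23.1]
```

Request:
{"fn": "jog_arm", "kwargs": {
  "commands": [29,0,0,0,0,29,0,0,0,0,29,0,0,-7,0,29,0,0,0,0],
  "newtons": 6
}}

```text
t: 8.72
ee_pos: [0.3866, 0.1884, 0.2249]
orientation: [[0.214, 0.977, 0.004], [0.976, -0.214, 0.039], [0.039, -0.005, -0.999]]
ft_force: [-0.3, 0.5, -0.4]
opening: 0.0286
```

```bash
python3 b.py a1
```

```text
tcp [386.6 188.4 224.9] yaw -12.35 z [ 0.004  0.039 -0.999] ft [-0.3  0.5 -0.4] op 28.6
tcp in tray [-11.5  -7.9]
side 2156 [[-29.5, -68.1, 99.2], [-5.1, 42.1, 196.3], [105.8, 72.4, 235.3]]
110 x [-20.6  -2.2 108.7] y [-92.3  72.4]
130 x [-20.5  -2.1  -1.4] y [-71.2  72.3]
150 x [-20.9  -2.2  -1.5] y [-40.7  72.2]
170 x [-20.7  -2.3  -1.4] y [-20.2  72.2]
190 x [-20.5  -2.5  -1.5] y [-7.4 72.5]
210 x [-21.9  -2.6   4.3] y [-12.3  72.3]
230 x [-22.1 -11.5  -1.9] y [-49.5  68.6]
top 476 [[-21.4, -93.5, 99.3], [-5.8, -58.7, 220.5], [141.3, -22.5, 234.1]]
110 x [-18.1  -2.4 125.8] y [-94.4 -24. ]
130 x [-18.4  -2.4 147.5] y [-93.4 -27.6]
150 x [-18.4  -2.5  -2. ] y [-78.3 -27.1]
170 x [-17.6  -2.4  -1.9] y [-78.3 -30.8]
190 x [-17.5  -2.5  -1.9] y [-78.3 -34. ]
210 x [-20.4  -2.7  -2.1] y [-78.2 -36.1]
230 x [-21.4 -11.3  -2.2] y [-74.9 -24.2]
```

View pics/a1_side.png

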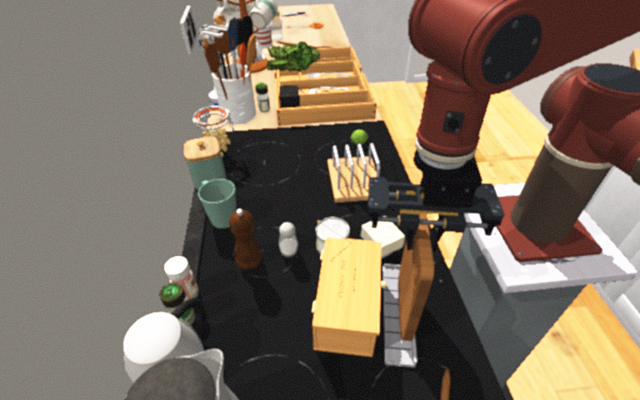

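Side view: the board stands free and upright in the tray at (412,275), against the lip and between the loose fingers. Next I'll tip it back with the front finger, so that the back finger catches it.

Request:
{"fn": "jog_arm", "kwargs": {
  "commands": [30,6,-1,0,0,30,7,-1,0,0,30,8,-2,-2,0,30,8,-2,-2,0,30,4,-1,0,0]
}}

```text
t: 9.23
ee_pos: [0.4234, 0.1811, 0.2222]
orientation: [[0.213, 0.977, 0.007], [0.976, -0.213, 0.04], [0.041, -0.002, -0.999]]
ft_force: [0.7, 0.1, -0.3]
opening: 0.03
```

```bash
python3 b.py
```

```text
tcp [423.4 181.1 222.2] yaw -12.31 z [ 0.007  0.04  -0.999] ft [ 0.7  0.1 -0.3] op 30.0
tcp in tray [26.1 -7.3]
side 1255 [[0.7, -56.2, 99.2], [25.4, 60.9, 224.8], [108.1, 72.4, 234.2]]
110 x [ -1.5   8.  113.3] y [-93.1  72.6]
130 x [ 0.5 10.6 20.1] y [69.7 72.3]
150 x [ 5.1 14.8 24.3] y [69.8 72.3]
170 x [ 8.2 17.9 27.1] y [-59.   72.6]
190 x [12.4 22.2 48.7] y [-7.5 72.6]
210 x [15.9 25.3 48.8] y [-44.7  72.5]
230 x [20.1 29.4 39.2] y [-48.3  67.6]
top 436 [[-4.1, -93.3, 99.5], [23.5, -58.8, 221.3], [142.2, -22.1, 232.4]]
110 x [ -4.2  -1.3 121.2] y [-93.5 -19.1]
130 x [ -0.8   2.5 147.6] y [-93.5 -22.5]
150 x [ 3.3  5.7 21.5] y [-78.4 -25.7]
170 x [ 6.8  9.5 22.3] y [-78.4 -29. ]
190 x [10.9 13.4 27.4] y [-78.7 -32.1]
210 x [14.7 21.3 35.5] y [-78.3 -36. ]
230 x [18.9 29.3 39.2] y [-74.1 -26.1]
```

Request:
{"fn": "jog_arm", "kwargs": {
  "commands": [33,6,-1,-2,0,34,7,-1,-2,0,34,7,-2,-2,0,34,7,-2,-2,0,34,4,-1,0,0]
}}

```text
t: 9.75
ee_pos: [0.4567, 0.1736, 0.2133]
orientation: [[0.213, 0.977, 0.006], [0.976, -0.213, 0.04], [0.041, -0.002, -0.999]]
ft_force: [0.9, 0.3, -0.2]
opening: 0.034
```

```bash
python3 b.py
```

```text
tcp [456.7 173.6 213.3] yaw -12.32 z [ 0.006  0.04  -0.999] ft [ 0.9  0.3 -0.2] op 34.0
tcp in tray [60.1 -7.7]
side 2137 [[12.5, -70.5, 99.4], [49.1, 37.0, 191.5], [90.9, 72.2, 226.9]]
110 x [ 11.9  17.1 112.9] y [-93.1  72.3]
130 x [19.2 24.4 42.7] y [-52.4  72.2]
150 x [26.7 32.  50. ] y [-27.   72.2]
170 x [34.  39.4 57. ] y [-69.8  72.3]
190 x [41.3 46.4 81.7] y [-71.6  72.2]
210 x [48.3 55.7 83.2] y [-61.9  71.9]
230 x [55.5 64.6 75.3] y [-47.9  61.8]
top 644 [[12.4, -93.2, 99.4], [48.0, -58.4, 190.0], [134.8, -31.5, 225.1]]
110 x [ 12.1  17.1 128.7] y [-95.9 -29.8]
130 x [ 20.   24.4 146.1] y [-93.4 -31.6]
150 x [27.3 30.9 43.8] y [-78.3 -30.6]
170 x [34.1 38.3 50.4] y [-78.4 -35.1]
190 x [42.1 45.7 63.8] y [-78.5 -36.9]
210 x [49.  61.4 75.5] y [-78.  -35.8]
230 x [56.9 63.2 73.3] y [-67.9 -35. ]
```

Request:
{"fn": "jog_arm", "kwargs": {
  "commands": [28,0,0,0,0,28,0,0,0,0,28,0,0,0,0,28,0,0,0,0],
  "newtons": 4
}}

```text
t: 10.18
ee_pos: [0.4563, 0.1736, 0.2139]
orientation: [[0.214, 0.977, 0.006], [0.976, -0.214, 0.04], [0.041, -0.003, -0.999]]
ft_force: [0.0, 0.5, -0.3]
opening: 0.0316
```

```bash
python3 b.py
```

```text
tcp [456.3 173.6 213.9] yaw -12.35 z [ 0.006  0.04  -0.999] ft [ 0.   0.5 -0.3] op 31.6
tcp in tray [59.8 -7.7]
side 2081 [[12.1, -71.7, 99.4], [49.1, 38.1, 193.1], [92.1, 72.3, 227.0]]
110 x [ 11.7  16.4 113.4] y [-92.8  72.3]
130 x [18.4 23.3 41.7] y [-63.1  72.1]
150 x [25.7 30.8 48.9] y [-29.8  72.4]
170 x [32.9 38.3 55.9] y [-61.1  72.3]
190 x [40.1 45.5 79.8] y [-73.   72.3]
210 x [47.2 54.4 80.7] y [-60.2  71.8]
230 x [54.3 64.3 73.8] y [-47.4  62.9]
top 629 [[11.6, -93.0, 99.5], [47.0, -58.4, 190.4], [131.1, -31.2, 225.3]]
110 x [ 11.5  15.6 123.8] y [-93.5 -30. ]
130 x [ 18.7  23.2 146.1] y [-93.2 -29.7]
150 x [25.4 29.8 41.5] y [-78.3 -31.2]
170 x [33.  36.3 48.7] y [-78.4 -33.9]
190 x [39.6 44.  61.4] y [-78.5 -37.1]
210 x [47.  58.2 73.5] y [-77.9 -35.7]
230 x [54.4 62.  72.6] y [-69.  -35.2]
```

Request:
{"fn": "jog_arm", "kwargs": {
  "commands": [35,0,0,0,0,36,6,-1,-2,0,36,6,-1,-2,0,36,6,-2,-1,0,36,0,0,0,0]
}}

```text
t: 10.7
ee_pos: [0.476, 0.1695, 0.2086]
orientation: [[0.213, 0.977, 0.007], [0.976, -0.213, 0.04], [0.041, -0.001, -0.999]]
ft_force: [0.9, 0.4, 0.1]
opening: 0.0357
```

```bash
python3 b.py
```

```text
tcp [476.  169.5 208.6] yaw -12.29 z [ 0.007  0.04  -0.999] ft [0.9 0.4 0.1] op 35.7
tcp in tray [79.9 -7.7]
side 2609 [[22.5, -72.5, 99.5], [64.1, 30.5, 180.1], [105.5, 72.0, 219.3]]
110 x [21.9 28.1 69.8] y [-92.5  72.1]
130 x [31.8 37.4 55.9] y [-73.6  72. ]
150 x [41.2 47.4 65.2] y [-47.1  72. ]
170 x [51.9 58.3 76.3] y [-54.2  72.1]
190 x [ 60.5  66.7 103.7] y [-69.4  71.8]
210 x [70.4 83.7 96.3] y [-52.9  69.9]
top 691 [[21.7, -93.0, 100.4], [62.6, -59.3, 181.4], [129.8, -36.7, 217.9]]
110 x [ 21.2  27.2 121.5] y [-93.6 -36.7]
130 x [ 31.   36.6 145.6] y [-93.3 -37.4]
150 x [40.1 45.8 58.3] y [-78.7 -38.2]
170 x [50.  55.  67.3] y [-78.7 -37.5]
190 x [59.1 65.1 84.8] y [-78.8 -38.9]
210 x [69.7 82.2 94.4] y [-77.3 -35.3]
```

Request:
{"fn": "jog_arm", "kwargs": {
  "commands": [36,4,-1,-1,0,37,3,0,0,0,37,0,0,0,0]
}}

```text
t: 11.05
ee_pos: [0.4801, 0.1687, 0.2071]
orientation: [[0.213, 0.977, -0.001], [0.976, -0.212, 0.04], [0.039, -0.009, -0.999]]
ft_force: [-1.1, 0.0, 3.5]
opening: 0.0373
```

```bash
python3 b.py
python3 - <<'E'
from m import rect,comp
E
true
```

```text
tcp [480.1 168.7 207.1] yaw -12.27 z [-0.001  0.04  -0.999] ft [-1.1  0.   3.5] op 37.3
tcp in tray [84.  -7.5]
side 2694 [[23.3, -72.1, 99.9], [65.6, 29.3, 176.5], [107.0, 71.5, 217.8]]
110 x [21.9 29.4 51.4] y [-76.2  71.9]
130 x [32.2 39.4 60. ] y [-74.5  71.8]
150 x [41.9 49.6 69.7] y [-59.6  71.5]
170 x [53.6 61.5 80.9] y [-49.7  71.3]
190 x [ 63.2  70.3 106. ] y [-72.4  70.9]
210 x [ 74.   87.  101.7] y [-52.5  68.7]
top 683 [[22.6, -92.9, 100.6], [65.2, -60.3, 180.9], [130.1, -38.2, 216.4]]
110 x [ 21.3  27.8 126.2] y [-93.4 -40.7]
130 x [ 32.3  37.8 145.7] y [-93.3 -40. ]
150 x [41.4 47.6 56.2] y [-78.9 -40.6]
170 x [52.  57.6 75.9] y [-79.2 -39.6]
190 x [62.  67.9 88.8] y [-79.6 -40.3]
210 x [72.5 84.7 97.2] y [-77.3 -36.4]
== top
counter -0.7
lid 4235 c [495.2 171.5] size [204.7 128.6] ang 76.33 z med 94.7
[[409.0, 87.0], [533.0, 57.0], [582.0, 256.0], [457.0, 286.0]]
boardtop 778 c [ 414.6 -227.6] size [140.5  19.5] ang 89.19 z med 246.5
[[404.0, -298.0], [423.0, -298.0], [425.0, -158.0], [406.0, -157.0]]
board 990 c [ 414.7 -225.8] size [147.1  20.3] ang 89.43 z med 246.0
[... 856 characters left out ...]
426.0, -156.0], [406.0, -156.0]]
board 1065 c [ 415.7 -225.6] size [151.5  21.3] ang 89.48 z med 208.4
[[404.0, -301.0], [426.0, -301.0], [427.0, -150.0], [406.0, -150.0]]
rackbase 1266 c [ 415. -223.] size [173.3 130.6] ang 89.44 z med 18.3
[[349.0, -309.0], [479.0, -310.0], [481.0, -137.0], [351.0, -136.0]]
cheese 738 c [389.7   6.9] size [68.4 80.6] ang 23.24 z med 41.0
[[342.0, 30.0], [374.0, -44.0], [437.0, -17.0], [405.0, 57.0]]
traylow 2473 c [395.1 184.2] size [244.3  62.6] ang 77.88 z med 4.0
[[339.0, 71.0], [400.0, 58.0], [451.0, 297.0], [390.0, 310.0]]
traylip 290 c [375.4 199.1] size [222.6   5.2] ang 77.92 z med 23.4
[[350.0, 91.0], [355.0, 90.0], [401.0, 307.0], [396.0, 308.0]]
```

Request:
{"fn": "jog_arm", "kwargs": {
  "commands": [40,0,0,0,0,44,-1,0,0,0,50,-2,0,0,0,60,-2,0,0,0,70,0,0,0,0]
}}

```text
t: 11.57
ee_pos: [0.4758, 0.1689, 0.2071]
orientation: [[0.212, 0.977, 0.003], [0.976, -0.212, 0.041], [0.04, -0.005, -0.999]]
ft_force: [-1.0, 0.6, 0.2]
opening: 0.0558
```

```bash
python3 b.py r1
```

```text
tcp [475.8 168.9 207.1] yaw -12.26 z [ 0.003  0.041 -0.999] ft [-1.   0.6  0.2] op 55.8
tcp in tray [79.8 -8.3]
side 2767 [[23.3, -70.0, 99.8], [64.0, 27.4, 176.2], [113.7, 71.6, 218.1]]
110 x [22.  29.1 51.1] y [-73.8  72.1]
130 x [32.4 39.7 59.8] y [-46.1  71.8]
150 x [43.5 49.5 68.5] y [-74.5  71.5]
170 x [53.3 59.9 79. ] y [-67.6  71.3]
190 x [ 62.4  69.7 111.3] y [-70.3  71.1]
210 x [ 73.4  86.4 102.8] y [-53.2  69.1]
top 687 [[22.4, -92.8, 100.9], [64.1, -60.4, 179.5], [130.0, -38.2, 216.5]]
110 x [ 22.4  28.  126.3] y [-93.4 -39.2]
130 x [ 31.9  37.9 145.6] y [-93.3 -39.4]
150 x [41.3 47.4 56.4] y [-79.1 -38.4]
170 x [52.  57.3 70. ] y [-79.3 -39.3]
190 x [62.  68.  87.2] y [-79.4 -40.6]
210 x [72.4 84.7 96.6] y [-77.  -36.7]
```

View pics/r1_side.png

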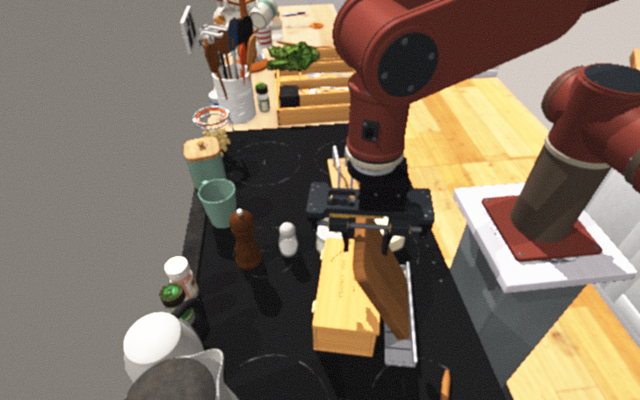

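Side view: the board leans on the lid's front edge with its foot against the lip, around (390,300), and the fingers are open around its top. I'll withdraw upwards.

Request:
{"fn": "jog_arm", "kwargs": {
  "commands": [87,2,0,0,0,87,0,0,0,0,87,0,0,0,0,87,0,0,0,0,87,0,0,10,0]
}}

```text
t: 12.08
ee_pos: [0.4773, 0.1686, 0.2156]
orientation: [[0.213, 0.977, 0.0], [0.976, -0.213, 0.04], [0.039, -0.008, -0.999]]
ft_force: [0.1, 0.0, 0.2]
opening: 0.0861
```

Request:
{"fn": "jog_arm", "kwargs": {
  "commands": [87,0,0,20,0,87,0,0,30,0,87,0,0,35,0,87,0,0,30,0,87,0,0,10,0]
}}

```text
t: 12.5
ee_pos: [0.4742, 0.168, 0.3457]
orientation: [[0.213, 0.977, -0.006], [0.976, -0.213, 0.039], [0.037, -0.014, -0.999]]
ft_force: [0.7, 0.2, 1.1]
opening: 0.0869
```

Request:
{"fn": "jog_arm", "kwargs": {
  "commands": [87,0,0,0,0,87,0,0,0,0,87,0,0,0,0]
}}

```text
t: 12.75
ee_pos: [0.4755, 0.1682, 0.3492]
orientation: [[0.213, 0.977, 0.001], [0.976, -0.213, 0.04], [0.039, -0.008, -0.999]]
ft_force: [0.8, -0.4, -0.9]
opening: 0.0869
```

```bash
python3 b.py f1
python3 - <<'E'
from h import *
for n in("top","side"):
    c=capture(n);P0=np.load(n+"0.npz")["P"]*1000;P=pts(c)*1000
    np.savez(n+"0b.npz",P=P/1000,im=c["image"])
    o=np.array([399.5,193.7]);a=np.radians(-13.5);R=np.array([[np.cos(a),-np.sin(a)],[np.sin(a),np.cos(a)]])
    for nm,p in(("before",P0),("after",P)):
        q=p.reshape(-1,3);Q=(q[:,:2]-o)@R
        m=(q[:,2]>89)&(q[:,2]<103)&(Q[:,0]>80)&(Q[:,0]<180)&(abs(Q[:,1])<140);Q=Q[m]
        print(n,nm,"lid back x at y",[(y,np.round(np.percentile(Q[abs(Q[:,1]-y)<10,0],97),1)) for y in(-70,-40,60,75)],"y ends",np.round(np.percentile(Q[:,1],[0.5,99.5]),1))
E
```

```text
tcp [475.5 168.2 349.2] yaw -12.28 z [ 0.001  0.04  -0.999] ft [ 0.8 -0.4 -0.9] op 86.9
tcp in tray [79.7 -9. ]
side 3184 [[23.2, -73.8, 100.1], [64.8, 16.1, 180.6], [130.8, 71.4, 369.0]]
110 x [22.  29.2 52.9] y [-92.8  71.9]
130 x [32.1 39.3 58.6] y [-73.8  71.6]
150 x [41.8 49.1 68.2] y [-75.8  71.2]
170 x [53.3 59.7 78.6] y [-75.3  71.4]
190 x [62.3 69.1 90.2] y [-71.7  71.1]
210 x [72.9 85.9 98.4] y [-69.1  68.7]
330 x [122.  129.1 130.7] y [-3.5  3.8]
350 x [ 24.4 122.9 132.9] y [-6.6  3.1]
370 x [ 20.5  35.3 137.1] y [-18.6   2.8]
top 1359 [[23.0, -92.2, 101.1], [62.2, -38.8, 177.6], [121.9, 11.4, 217.2]]
110 x [ 22.2  28.1 115.5] y [-92.9  15.2]
130 x [ 32.1  38.  141.7] y [-93.3  12.7]
150 x [42.  47.8 53.8] y [-78.8   5.9]
170 x [52.1 57.8 67.9] y [-79.3   2.1]
190 x [61.8 67.9 84.2] y [-79.4  -2.3]
210 x [72.5 84.9 97.5] y [-76.8  10.4]
top before lid back x at y [(-70, np.float64(155.5)), (-40, np.float64(154.7)), (60, np.float64(156.6)), (75, np.float64(155.1))] y ends [-100.8  101.2]Traceback (most recent call last):
  File "<stdin>", line 9, in <module>
    return _quantile_unchecked(
        a, q, axis, out, overwrite_input, method, keepdims, weights)
    return _ureduce(a,
                    func=_quantile_ureduce_func,
    ...<5 lines>...
                    overwrite_input=overwrite_input,
                    method=method)
    r = func(a, **kwargs)
    result = _quantile(arr,
                       quantiles=q,
    ...<2 lines>...
                       out=out,
                       weights=wgt)
    slices_having_nans = np.isnan(arr[-1, ...])
                                  ~~~^^^^^^^^^
IndexError: index -1 is out of bounds for axis 0 with size 0
```

View pics/f1_side.png

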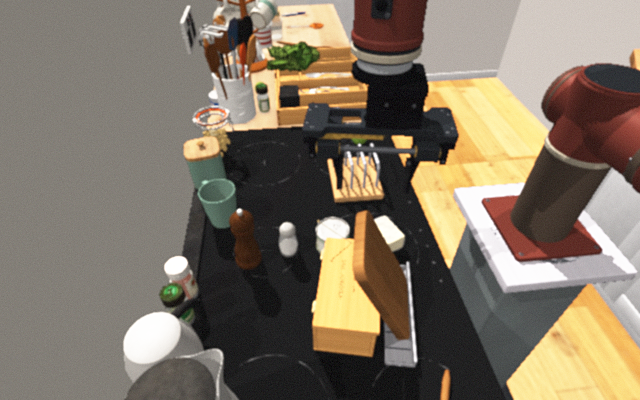

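The board stays put on its own at (385,275), leaning on the box with its foot along the lip, and the gripper is clear above it. One last check: has the box moved, and is the board square to the tray?

Run:
```python
from h import *
c=capture("side");P0=np.load("side0.npz")["P"]*1000;P=pts(c)*1000
o=np.array([399.5,193.7])
def fr(p,d):
    a=np.radians(d);R=np.array([[np.cos(a),-np.sin(a)],[np.sin(a),np.cos(a)]]);q=p.reshape(-1,3);q=q[~np.isnan(q[:,2])];return np.c_[(q[:,:2]-o)@R,q[:,2]]
for p in(P0,P):
    Q=fr(p,-13.6);Q=Q[(Q[:,2]>89)&(Q[:,2]<103)&(Q[:,0]>100)&(Q[:,0]<180)&(abs(Q[:,1])<140)]
    for y in range(-80,100,30):
        q=Q[abs(Q[:,1]-y)<15,0]
        print(y,len(q),np.round(np.percentile(q,97),1) if len(q)>20 else "-",end="; ")
    print("ends",np.round(np.percentile(Q[:,1],[.5,99.5]),1))
im=c["image"].astype(int);Q=np.full(P.shape,np.nan);a=np.radians(-12.1);R=np.array([[np.cos(a),-np.sin(a)],[np.sin(a),np.cos(a)]])
Q[...,:2]=(P[...,:2]-o)@R;Q[...,2]=P[...,2]
# board side + top edges, robot-side face seen by top cam
c=capture("top");P=pts(c)*1000;Q=np.c_[((P[...,:2]-o)@R).reshape(-1,2),P[...,2].ravel()]
pl=Q[:,0]-(22+(Q[:,2]-101)*.515)
m=(Q[:,2]>40)&(Q[:,2]<195)&(abs(Q[:,1])<85)&(abs(pl)<5);q=Q[m]
A=np.c_[q[:,1],q[:,2],np.ones(len(q))];s=np.linalg.lstsq(A,q[:,0],rcond=None)[0]
th=np.arctan(s[1]);print(len(q),"yaw rel tray deg",np.degrees(np.arctan(s[0])),"lean",np.degrees(th),"foot_a x",s[1]*(3+21*np.sin(th))+s[2],"resid",np.std(A@s-q[:,0]),"y",np.percentile(q[:,1],[.5,99.5]))
```

```text
-80 314 155.4; -50 361 158.3; -20 379 155.7; 10 410 155.7; 40 450 155.9; 70 505 157.7; ends [-99.2 102.7]
-80 320 155.9; -50 356 157.2; -20 381 155.8; 10 410 155.9; 40 445 156.1; 70 513 157.9; ends [-99.3 102.6]
1233 yaw rel tray deg 1.7133166644975415 lean 26.666601610157073 foot_a x -20.52250672536846 resid 0.7022778620706434 y [-78.62687034  16.21672104]
```

Box moved less than 1 mm. The two foot estimates differ (-20.5 and -23.5 mm), so I'll move the arm out of the top view and measure the whole face.

Request:
{"fn": "jog_arm", "kwargs": {
  "commands": [87,0,-20,10,0,87,0,-35,5,0,87,0,-38,0,0,87,0,-38,0,0,87,0,-38,0,0]
}}

```text
t: 13.42
ee_pos: [0.4725, 0.0004, 0.359]
orientation: [[0.2, 0.98, -0.01], [0.979, -0.2, 0.043], [0.04, -0.018, -0.999]]
ft_force: [0.3, -0.6, -0.4]
opening: 0.0874
```

Request:
{"fn": "jog_arm", "kwargs": {
  "commands": [87,0,-38,0,0,87,0,-30,0,0,87,0,0,0,0,87,0,0,0,0,87,0,0,0,0]
}}

```text
t: 13.83
ee_pos: [0.4701, -0.0775, 0.3548]
orientation: [[0.21, 0.978, -0.016], [0.977, -0.209, 0.043], [0.038, -0.024, -0.999]]
ft_force: [0.9, -0.2, -0.2]
opening: 0.0868
```

Run:
```python
from h import *
o=np.array([399.5,193.7]);a=np.radians(-12.1);R=np.array([[np.cos(a),-np.sin(a)],[np.sin(a),np.cos(a)]])
c=capture("top");P=pts(c)*1000;Q=np.c_[((P[...,:2]-o)@R).reshape(-1,2),P[...,2].ravel()]
lip=Q[(Q[:,2]>17)&(Q[:,2]<28)&(Q[:,0]>-32)&(Q[:,0]<-19.5)&(abs(Q[:,1])<100)]
print("lip fit slope,offset",np.polyfit(lip[:,1],lip[:,0],1),len(lip))
pl=Q[:,0]-(22+(Q[:,2]-101)*.515)
for lo,hi in((30,200),(28,90)):
    q=Q[(Q[:,2]>lo)&(Q[:,2]<hi)&(abs(Q[:,1])<85)&(abs(pl)<6)]
    A=np.c_[q[:,1],q[:,2],np.ones(len(q))];s=np.linalg.lstsq(A,q[:,0],rcond=None)[0];th=np.arctan(s[1])
    f=s[1]*(3+21*np.sin(th))+s[2]
    print(len(q),"yaw",np.degrees(s[0]),"lean",np.degrees(th),"foot_a x mid",f,"ends",f-75*s[0],f+75*s[0],"y",np.percentile(q[:,1],[.5,99.5]))
print(get_state()["ee_pos"],get_state()["ft_force"])
```

```text
lip fit slope,offset [-1.58615784e-03 -2.50800417e+01] 169
2182 yaw 1.321136203122217 lean 26.658795883346095 foot_a x mid -20.784315613864678 ends -22.513678859748122 -19.054952367981233 y [-78.54031452  69.38852424]
654 yaw 1.3228029489568198 lean 26.875188281431274 foot_a x mid -21.02223219885093 ends -22.753777209929954 -19.290687187771905 y [-78.02172645  69.49655798]
[ 0.47011405 -0.07695524  0.35481604] [ 0.19011164 -0.66234192 -0.24405968]
```

```bash
python3 -c "
from workcell import close_job
print(close_job())"
```

```text
the job is handed in; nothing more can be done
None
```

I lifted the board out of the rack and stood it upright in the tray against the front lip. With the fingers loose around it, I tipped it back onto the tea box lid, then let go and moved the arm clear. The job was handed in at about t = 14 s of the 45 s allowed; no verdict is reported.

Last checks before handing in, all from the camera images:

| Check | Measured | Allowed |
|---|---|---|
| Lean | about 26.7° (0.465 rad) | 0.26 to 0.8 rad |
| Angle to the tray | 1.3° (0.023 rad) | below 0.12 rad |
| Board's middle along the tray | about -4 mm | ±30 mm |
| Middle of the foot, x in the tray frame | about -21 mm | -26.5 to -18 mm |
| Tea box moved | about 1 mm or less | below 12 mm |

The arm finished well clear of everything, and the board had not shifted in the pictures after release.

- **Foot position:** the two views disagreed. Two rough side-view figures gave about -22 to -23.5 mm, and the final top-view fit gave -20.8 to -21 mm; all are within limits. The board follows the box's slight angle, so one end touches the lip and the other stands about 4 mm off.
- **Held step:** I could not read the finger contact force directly. I judged it from the jaws stopping on the leaning board under a 4 N grip for about 0.25 s. The wrist also read about 3.7 N when the front finger pressed the board against the box.
- **Bystanders:** I did not re-measure them; they looked unmoved in the final picture.

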